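Level the caramel slab and prove it under load

ROBOT

A 6-joint arm with a two-finger parallel gripper is mounted at the origin on a cart in front of the work surface, level with it; the furniture and walls round the work are solid. World frame = base frame: x ahead of the robot, y to its left, z up, the work surface at z = 0. Lengths are in m, angles in rad, forces in N, time in s.
With the tool pointing down it reaches from about 0.425 to 0.95 m from the base axis. Payload 3.5 kg.
Tool frame: the origin (TCP) lies midway between the tips of the shut fingers; the grasp point (between the pads) lies 19 mm behind it; z points along the fingers, y is the line along which they close (so a half turn about z gives the same grasp; the last joint's range is limited). The gripper opens to 85 mm and grips with 20 to 120 N. Pads are 22 mm wide; open, the fingers measure 114 mm over their backs; the gripper's body (76 mm by 85 mm) begins 54 mm behind the grasp point. The pads swing forward as they close: fully open they stand 13 mm farther back than shut.
Start: joints at [1.174, 0.286, 1.577, -0, 1.279, -0.15], TCP at [0.165, 0.655, 0.231] pointing down, gripper open.
Joint ranges: [-2.77, 2.77], [-0.9, 2.22], [0.21, 2.48], [-1.53, 4.67], [0.24, 2.81], [-2.84, 2.84]. Speed limits (rad/s): [2.79, 2.79, 3.14, 3.14, 3.14, 3.14].

INTERFACE

Orientations are given as a unit quaternion [x, y, z, w].
In Python, from plant import ctrl gives the robot as it stands.
- The arm moves only by the tool send_rows, never from a script. Its argument "series" is a list that holds one entry, the list of rows, each a list of 7 numbers: the shift along the tool's x, y, z in cm, then the turn, a rotation vector about the tool's x, y, z in rad, then the opening, from -1 (shut) to 1 (fully open). In form: [[[x, y, z, rx, ry, rz, jaw], ...]]. A call has 1 to 10 rows; each row shifts and turns the commanded pose from where the row before left it, along the tool's axes as they then stand; what a row does not reach is not made up. A row lasts 1/8 s, in which the tool goes at most 62.5 mm and 10.7 degrees, less where a joint would pass 70% of its speed; a pose out of reach is approached as far as the arm can. A call is refused whole if a number of a shift passes 6.25 or a number of a turn 0.188, either way. A call with a gripper value outside its range is refused whole. The fingers move at their own pace and stop on an object; "force" is the grip in N (left out, the last holds). Time passes only in rows, so rows that do not move let the fingers close. It gives the time, the measured TCP pose, the force, the opening and the grip force at its end, in the units of the state.
- ctrl.get_state(): the state, without advancing time (a new reading comes with each control period).
- ctrl.read_camera(name): name is "side" or "top"; returns a dict with "img" (384x512x3 uint8, red, green, blue), "fx", "fy", "cx", "cy" (pixels), "R" (3x3) and "t" (3): a world point X has camera coordinates R X + t. Camera axes: x right, y down, z forward; pixel columns grow to the right and rows downward; lengths in m; the calibration is good to about 2 mm. A picture is of the moment at which its call begins. There is no depth.
- ctrl.sign_off(): hands the job in; it is judged then, once.
The state is a dict: "time": time; "qpos": joint angles; "dq": joint speeds; "joint_efforts": joint torques, N m; "eef_pos": TCP position; "tcp_rot": TCP orientation; "contact_force": force on the tool from outside, world axes, zero at the start; "wrist_torque": the same for the moment, N m; "opening": opening from 0.0 (shut) to 1.0 (fully open); "finger_force": force on a finger pad.
Only numpy, scipy, OpenCV 4.12 (cv2) and the standard library are available. Lean on these libraries where they do the work, as an engineer would, in place of code of your own. Each camera call takes 0.05 s, during which the arm holds its last target. There are 200 camera calls.

TASK

Level the little marble pouring slab along its length so that caramel sets evenly on it: lay the red spirit level lengthwise on the slab, let go of it, and turn the black thumbwheel of the levelling foot until the bubble comes to rest between the two black rings. Then push straight down on the level with about a kilogram's weight (10 N), as the full slab would be loaded, and finish while still pressing, the bubble still between its rings. Leave the other things on the worktop where they are.

Things in the scene. Friction and masses are not known exactly. Their poses are not given: they have to be found in the camera images.
- slab: white marble slab, 220 x 120 x 14 mm, on a stand that cannot be shifted. Origin on the line of the two fixed feet under its right end, midway; x points along the slab to that end (away from the thumbwheel), y across, z up. It reaches from x = -205 to +15 mm; its top is 23 mm above the origin, 45 mm above the worktop. It rocks about the fixed feet; the other end starts 6 to 13 milliradian low
- slab_mid (a point): middle of the slab's top face. The slab lies on rubber buttons: 10 N pressed here tilts it by about 1 milliradian, thumbwheel end down; less nearer the fixed feet
- thumbwheel (a point): centre of the black thumbwheel of the levelling foot, by the slab's left end: upright axis, 36 mm diameter, 20 mm tall, 68 mm above the worktop, 30 mm from the slab's edge. 4 mm per turn, 235 mm from the fixed feet: clockwise seen from above raises that end (2.7 milliradian per radian). Stays where left (0.06 N m), does not rise or sink; 2.2 to 4.5 radians in all, so regrasp
- level: red pocket spirit level, 140 mm long (x), 26 mm wide (y), 30 mm tall (z), about 0.18 kg, lying loose on the worktop right side up; origin at the centre of its underside. The yellow-green vial lies along x in the middle 56 mm of its top, either end of which is flat and solid. It may lie on the slab either way round
- bubble (a joint): position of the white bubble along the vial in m: 0 midway between the two black rings, positive towards the level's +x end, stops at +/-0.014. It floats to the higher end, 1 mm per milliradian of tilt, and takes about 2 s to come to rest. It is 15 mm long; within +/-0.003 it lies between the rings
- multicooker: big black and steel electric cooker, about 320 mm across and 250 mm tall, its carrying handle pointing to the robot; fixed equipment behind the slab; origin at the centre of its underside. Carry the level round its front, not over or through it
- mug: white mug, 60 mm wide and 50 mm tall with a handle; bystander; origin at its underside
- tub: round white and red tub, 63 mm wide, 34 mm tall; bystander; origin at its underside
- tealight: tea light candle, 38 mm wide, 15 mm tall; bystander; origin at its underside
- teaspoon: steel teaspoon, 137 x 28 x 13 mm; bystander; origin at its underside
- garlic: bulb of garlic, 50 mm; bystander; origin at its underside

How it is judged:
On the way, in this order (a step that is already met when the one before it is completed fails the run):
1. the spirit level lies along the slab, let go, and its bubble has come to rest (x of level in the frame of slab between -0.145 and -0.045 m and y of level in the frame of slab between -0.047 and 0.047 m and z of level in the frame of slab between 0.02 and 0.026 m and angle between the x axis of level and the x axis of slab, either way round below 0.26 rad and contact force between each of the arm, the fingers and level below 0.2 N and velocity of joint bubble between -0.003 and 0.003 m/s), for 0.4 s.
2. the foot is turned so that the bubble rests between its rings while the level lies free on the slab (all of step 1 and value of joint bubble between -0.003 and 0.003 m), for 0.5 s.
At the end, for the whole second after the job is handed in: the level lies flat on the slab within 15 degrees of its length and within its outline, the gripper still presses it so that 6 to 22 N bear on the slab, and the bubble is between its rings (within 3 mm of the middle) (x of level in the frame of slab between -0.145 and -0.045 m and y of level in the frame of slab between -0.047 and 0.047 m and z of level in the frame of slab between 0.02 and 0.026 m and angle between the x axis of level and the x axis of slab, either way round below 0.26 rad and value of joint bubble between -0.003 and 0.003 m and contact force between the fingers and level above 3 N and contact force between level and slab between 6 and 22 N); the arm keeps its last pose, push and grip.
It fails at once if the other things on the worktop pushed about (more than 3 cm) (distance of any of mug, tub, tealight, teaspoon, garlic from where it was at the start of the episode above 0.03 m).
It fails at once if the level is slammed or pressed on the slab with more than 45 N (contact force between level and slab above 45 N).
It also fails if it takes over 72 s, if anything falls off the work surface, if the arm or the gripper's body presses on something with over 40 N, if the wrist force passes 120 N, or if a joint passes its speed limit or range.

## Working session

There is one attempt and no reset: what is moved stays moved. The work goes in short steps, Python scripts to look and compute and a tool call to move; the robot and the scene stay as the last step left them, time stands still between calls to the robot, and variables do not carry over. Pictures are saved under pics/ and viewed, at most 10 in all, crops included, and the job is handed in when it is done.

Besides the shell and the picture viewer there is one more tool, called after "Emit:" as a command line: name --argument value ..., lists and objects as JSON in quotes. send_rows: Moves the arm, as the interface text tells. Its arguments: {"type":"object","properties":{"series":{"type":"array"},"force":{"type":"number"}},"required":["series"]}

```bash
mkdir -p pics; ls; cat > h.py <<'E'
import numpy as np, cv2
from plant import ctrl
from scipy.spatial.transform import Rotation as Rn
def snap(n,f):
    c=ctrl.read_camera(n); cv2.imwrite(f'pics/{f}.png',cv2.cvtColor(c['img'],cv2.COLOR_RGB2BGR)); return c
def px2w(c,u,v,z):
    d=np.array([(u-c['cx'])/c['fx'],(v-c['cy'])/c['fy'],1.]); R=np.array(c['R']);t=np.array(c['t'])
    o=-R.T@t; w=R.T@d; return o+w*(z-o[2])/w[2]
def w2px(c,X):
    p=np.array(c['R'])@np.array(X)+np.array(c['t']); return c['fx']*p[0]/p[2]+c['cx'],c['fy']*p[1]/p[2]+c['cy']
E
python3 - <<'E'
from h import *
for n in('top','side'):
    c=snap(n,n+'0'); R=np.array(c['R']); print(n,c['fx'],c['cx'],c['cy'],-R.T@np.array(c['t']),R.round(3).tolist())
print(ctrl.get_state())
E
```

```text
pics
top 353.2063055989449 253.61439242845788 192.0011122217 [ 0.3444877  -0.05911271  1.10779627] [[-0.024, -1.0, 0.011], [-0.981, 0.021, -0.194], [0.194, -0.015, -0.981]]
side 366.34498303991523 254.63846271574778 191.1050257374668 [0.51929121 0.7681379  0.81259717] [[-1.0, -0.019, 0.005], [-0.017, 0.67, -0.742], [0.011, -0.742, -0.671]]
{'time': 0.1, 'qpos': array([ 1.17399898e+00,  2.87148258e-01,  1.57803881e+00,  1.13667213e-05,
        1.27864021e+00, -1.49980132e-01]), 'dq': array([-5.54080490e-04, -2.55443740e-03, -1.65503462e-03,  7.16861115e-06,
        1.53250984e-04,  9.79555729e-04]), 'joint_efforts': array([ 9.45050851e-04, -4.07298696e+01, -2.93698686e+01, -1.04609753e-04,
        3.39822087e-03,  1.64846773e-05]), 'eef_pos': array([0.16463371, 0.65398927, 0.23003361]), 'tcp_rot': array([ 1.23097152e-01,  9.92393996e-01, -1.07434506e-03, -3.06907511e-04]), 'contact_force': array([-0.13771813,  0.12483515,  0.28342819]), 'wrist_torque': array([-0.01532383,  0.01205252,  0.02857634]), 'finger_force': 0.0, 'opening': 0.9985283266281951}
```

View pics/top0.png

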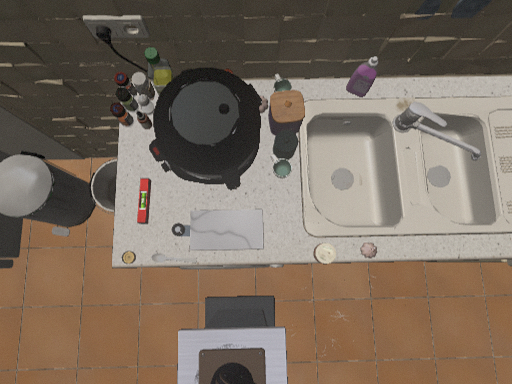

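View pics/side0.png

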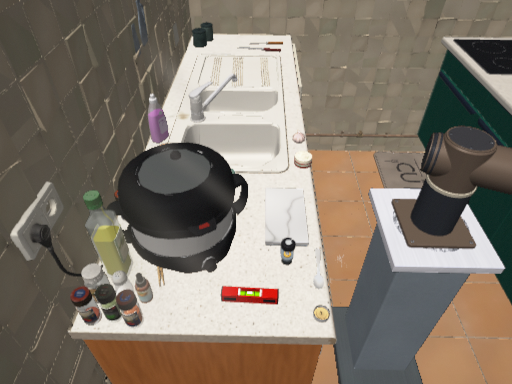

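The top view shows the level at about (144,200), lying along the image columns. The slab is at (192–263, 208–249) with the thumbwheel at (179,229). The teaspoon is near (165,257), the tealight at (128,257), the tub at (325,253) and the garlic at (369,250). Next I'll measure these more finely.

```bash
python3 - <<'E'
from h import *
ims=[]
cs={n:ctrl.read_camera(n) for n in('top','side')}
def blob(c,m,z,name):
    n,l,s,_=cv2.connectedComponentsWithStats(m.astype(np.uint8)); 
    i=1+np.argmax(s[1:,4]); p=np.argwhere(l==i)[:,::-1].astype(np.float32)
    (cx,cy),(w,h),a=cv2.minAreaRect(p); b=cv2.boxPoints(((cx,cy),(w,h),a))
    print(name,'n',len(p),'ctr',px2w(c,cx,cy,z).round(4)); print([px2w(c,u,v,z)[:2].round(4).tolist() for u,v in b],b.round(1).tolist())
for n,c in cs.items():
    I=c['img'].astype(int); H=cv2.cvtColor(c['img'],cv2.COLOR_RGB2HSV)
    red=((H[...,0]<8)|(H[...,0]>172))&(H[...,1]>170)&(H[...,2]>100)
    v=(H[...,0]>22)&(H[...,0]<50)&(H[...,1]>120)&(H[...,2]>120)
    w=np.zeros(red.shape,bool)
    if n=='top': w[170:230,130:160]=1
    else: w[280:310,210:290]=1
    blob(c,(red|v)&w,0.03,n+' level'); 
    k=np.zeros(red.shape,bool)
    if n=='top': k[220:238,168:186]=1
    else: k[232:268,275:300]=1
    blob(c,k&(I.max(2)<70),0.078,n+' wheel(top z)')
t=cs['top']['img'][180:270,110:280]; s=cs['side']['img'][180:330,200:340]
a=cv2.resize(t,None,fx=4.5,fy=4.5,interpolation=cv2.INTER_CUBIC)[:, :780]; 
cv2.imwrite('pics/t1.png',a[...,::-1]); cv2.imwrite('pics/s1.png',cv2.resize(s,None,fx=4,fy=4,interpolation=cv2.INTER_CUBIC)[...,::-1])
E
```

```text
top level n 66 ctr [0.4914 0.2686 0.03  ]
[[0.5086, 0.2799], [0.5082, 0.2585], [0.4743, 0.2573], [0.4747, 0.2786]] [[138.0, 210.0], [145.0, 210.0], [145.0, 221.0], [138.0, 221.0]]
top wheel(top z) n 62 ctr [0.4424 0.1466 0.078 ]
[[0.4504, 0.1679], [0.4638, 0.1403], [0.4344, 0.1253], [0.4211, 0.1528]] [[170.8000030517578, 226.60000610351562], [180.39999389648438, 221.8000030517578], [185.39999389648438, 231.8000030517578], [175.8000030517578, 236.60000610351562]]
side level n 626 ctr [0.5373 0.2772 0.03  ]
[[0.604, 0.2938], [0.6054, 0.2541], [0.4689, 0.2602], [0.4719, 0.2995]] [[221.39999389648438, 300.1000061035156], [222.1999969482422, 285.79998779296875], [277.5, 289.1000061035156], [276.6000061035156, 303.3999938964844]]
side wheel(top z) n 109 ctr [0.4425 0.1585 0.078 ]
[[0.4585, 0.137], [0.4245, 0.1362], [0.4271, 0.1793], [0.46, 0.18]] [[281.0, 238.0], [294.0, 238.0], [294.0, 251.0], [281.0, 251.0]]
```

View pics/t1.png

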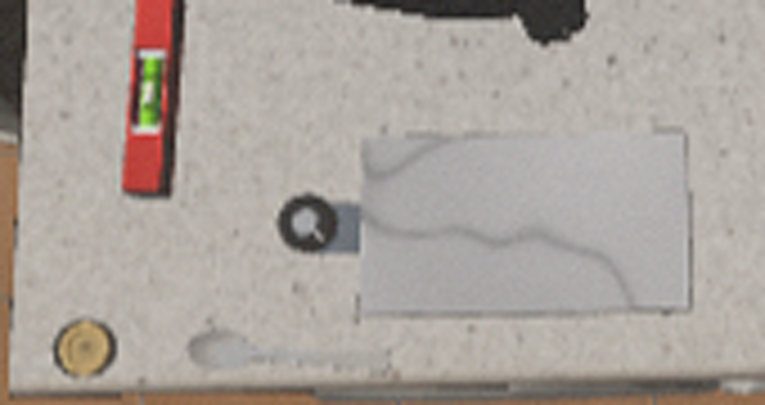

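View pics/s1.png

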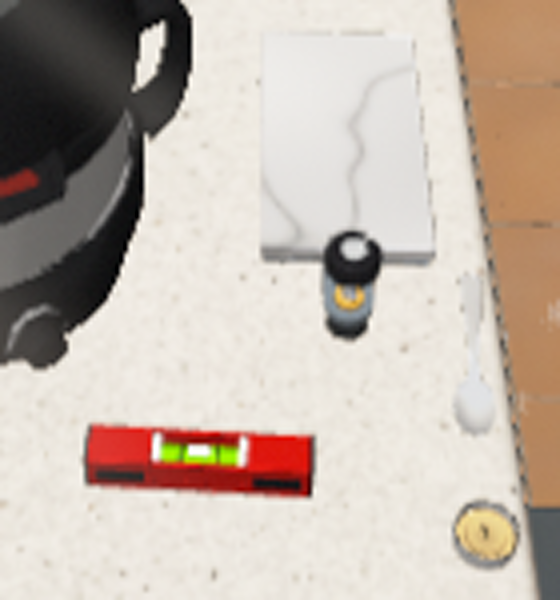

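The top crop shows the slab corners at (362,137), (687,133), (689,306) and (361,313), and the wheel centre at (308,222). The side crop shows the level's top face running from about (87,446) to (312,455), the vial at (200,450) and the wheel top at (352,247).

```bash
python3 - <<'E'
from h import *
c=ctrl.read_camera('top'); s=ctrl.read_camera('side')
T=lambda x,y,z:px2w(c,110+(x+.5)/4.5-.5,180+(y+.5)/4.5-.5,z)[:2].round(4)
S=lambda x,y,z:px2w(s,200+(x+.5)/4-.5,180+(y+.5)/4-.5,z)[:2].round(4)
print('slab top',[T(x,y,.045).tolist() for x,y in((362,137),(687,133),(689,306),(361,313))])
print('slab side',[S(x,y,.045).tolist() for x,y in((263,248),(262,34),(412,38),(434,250))])
print('wheel',T(308,222,.078),S(352,249,.078))
print('vial',T(150,90,.03),S(200,450,.03)); print('level ends S',S(87,446,.03),S(312,455,.03),'T end',T(147,190,.03), T(123,190,.03),T(170,193,.03))
# full level in top
H=cv2.cvtColor(c['img'],cv2.COLOR_RGB2HSV); m=((H[...,0]<8)|(H[...,0]>172))&(H[...,1]>130)&(H[...,2]>90); m[:, :130]=0;m[:,160:]=0;m[:165]=0;m[230:]=0
p=np.argwhere(m)[:,::-1].astype(np.float32); r=cv2.minAreaRect(p); print(r,px2w(c,*r[0],.03)[:2],[px2w(c,u,v,.03)[:2].round(3).tolist() for u,v in cv2.boxPoints(r)])
E
```

```text
slab top [[0.5027, 0.118], [0.5005, -0.1009], [0.385, -0.0989], [0.3855, 0.1174]]
slab side [[0.4986, 0.1225], [0.4989, -0.0959], [0.3809, -0.0941], [0.3828, 0.1215]]
wheel [0.4431 0.1467] [0.4418 0.1497]
vial [0.5407 0.266 ] [0.5371 0.2703]
level ends S [0.6062 0.2691] [0.4688 0.2723] T end [0.4719 0.2655] [0.4723 0.2817] [0.4695 0.2499]
((142.42941284179688, 200.41763305664062), (8.129828453063965, 43.5636100769043), 4.39870548248291) [0.53819704 0.26747961] [[0.472, 0.282], [0.608, 0.277], [0.606, 0.252], [0.47, 0.258]]
```

```bash
cat >> h.py <<'E'
def plan(x,y,z,A=None):
    """tool-frame shift (cm, in present axes) and residual turn (tool axes) to pos, tool pointing down, tool y at angle A"""
    s=ctrl.get_state(); R=Rn.from_quat(s['tcp_rot']); d=R.inv().apply(np.array([x,y,z])-s['eef_pos'])*100
    yv=R.as_matrix()[:,1]; a=np.arctan2(yv[1],yv[0]); A=a if A is None else A
    Rt=np.array([[-np.sin(A),np.cos(A),0],[np.cos(A),np.sin(A),0],[0,0,-1]]).T
    Rt=np.column_stack([np.cross([np.cos(A),np.sin(A),0],[0,0,-1]),[np.cos(A),np.sin(A),0],[0,0,-1]])
    print('t',round(s['time'],2),'pos',s['eef_pos'].round(4),'A',round(a,3),'j6',round(s['qpos'][5],3),'open',round(s['opening'],3),'F',s['contact_force'].round(2),'fp',round(s['finger_force'],2))
    print('shift cm',d.round(2),'turn',(R.inv()*Rn.from_matrix(Rt)).as_rotvec().round(4))
E
python3 - <<'E'
from h import *
c=ctrl.read_camera('top'); s=ctrl.read_camera('side')
best=min(((np.linalg.norm(px2w(c,233,187,z)-px2w(s,247,190,z)),z) for z in np.arange(0,.3,.005))); print(best,px2w(c,233,187,best[1]))
plan(0.538,0.269,0.11,1.54)
E
```

```text
(np.float64(0.0053363400251639215), np.float64(0.11)) [ 0.5573908  -0.01573418  0.11      ]
t 0.4 pos [0.1649 0.6545 0.2311] A 1.324 j6 -0.15 open 1.001 F [ 0.87 -0.46 -0.36] fp 0.0
shift cm [-45.6  -28.26  12.12] turn [-4.00e-04 -1.00e-04 -2.16e-01]
```

Emit:
send_rows --series '[[[-4.56, -2.83, 1.21, 0, 0, 0, 0.4], [-4.56, -2.83, 1.21, 0, 0, 0, 0.4], [-4.56, -2.83, 1.21, 0, 0, 0, 0.4], [-4.56, -2.83, 1.21, 0, 0, 0, 0.4], [-4.56, -2.83, 1.21, 0, 0, 0, 0.4], [-4.56, -2.83, 1.21, 0, 0, 0, 0.4], [-4.56, -2.83, 1.21, 0, 0, 0, 0.4], [-4.56, -2.83, 1.21, 0, 0, 0, 0.4], [-4.56, -2.83, 1.21, 0, 0, 0, 0.4], [-4.56, -2.83, 1.21, 0, 0, 0, 0.4]]]' --force 40

```text
time: 1.65
eef_pos: [0.5392, 0.2674, 0.1103]
tcp_rot: [0.123, 0.992, 0.0, 0.0]
contact_force: [0.6, 0.6, 0.2]
opening: 0.7
finger_force: 0.0
```

Emit:
send_rows --series '[[[0, 0, 0, 0, 0, -0.108, 0.4], [0, 0, 0, 0, 0, -0.108, 0.4], [0, 0, 0, 0, 0, 0, 0.4]]]'

```text
time: 2.02
eef_pos: [0.5381, 0.2685, 0.1104]
tcp_rot: [0.016, 1.0, 0.0, 0.0]
contact_force: [0.7, -0.8, -0.1]
opening: 0.703
finger_force: 0.0
```

```bash
python3 -c "
from h import *
plan(.538,.269,.004,1.54)"
```

```text
t 2.02 pos [0.5381 0.2685 0.1104] A 1.538 j6 -1.244 open 0.703 F [ 0.69 -0.82 -0.13] fp 0.0
shift cm [1.000e-02 5.000e-02 1.064e+01] turn [ 0.      0.0001 -0.0017]
```

Emit:
send_rows --series '[[[0, 0, 3.5, 0, 0, 0, 0.4], [0, 0, 3.5, 0, 0, 0, 0.4], [0, 0.05, 2.2, 0, 0, 0, 0.4], [0, 0, 1.4, 0, 0, 0, 0.4], [0, 0, 0, 0, 0, 0, 0.4], [0, 0, 0, 0, 0, 0, -0.8], [0, 0, 0, 0, 0, 0, -0.8], [0, 0, 0, 0, 0, 0, -0.8], [0, 0, 0, 0, 0, 0, -0.8]]]'

```text
time: 3.15
eef_pos: [0.5391, 0.2696, 0.0059]
tcp_rot: [0.015, 1.0, 0.0, 0.001]
contact_force: [-0.5, -0.9, 6.1]
opening: 0.298
finger_force: 41.2
```

```bash
python3 -c "
from h import *
plan(.445,.011,.12,0)"
```

```text
t 3.15 pos [0.5391 0.2696 0.0059] A 1.54 j6 -1.244 open 0.298 F [-0.46 -0.87  6.07] fp 41.25
shift cm [  8.58 -26.13 -11.45] turn [2.7000e-03 1.4000e-03 1.5399e+00]
```

Emit:
send_rows --series '[[[0, 0, -2, 0, 0, 0, -0.8], [0, 0, -5, 0, 0, 0, -0.8], [1, 0, -4.5, 0, 0, 0, -0.8], [4, 0, 0, 0, 0, 0, -0.8], [4, 0, 0, 0, 0, 0.1, -0.8], [0, 0, 0, 0, 0, 0.18, -0.8], [0, 0, 0, 0, 0, 0.18, -0.8], [0, 0, 0, 0, 0, 0.18, -0.8], [0, 0, 0, 0, 0, 0.18, -0.8], [0, 0, 0, 0, 0, 0.18, -0.8]]]'

```text
time: 4.4
eef_pos: [0.4473, 0.2718, 0.1194]
tcp_rot: [0.495, 0.869, -0.0, -0.0]
contact_force: [-1.5, 0.3, -1.9]
opening: 0.299
finger_force: 40.3
```

Emit:
send_rows --series '[[[0, 0, 0, 0, 0, 0.18, -0.8], [0, 0, 0, 0, 0, 0.18, -0.8], [0, 0, 0, 0, 0, 0.18, -0.8], [0, 0, 0, 0, 0, 0, -0.8]]]'

```text
time: 4.9
eef_pos: [0.4474, 0.2718, 0.1194]
tcp_rot: [0.706, 0.708, -0.0, -0.0]
contact_force: [-0.0, 0.4, -2.6]
opening: 0.298
finger_force: 40.3
```

```bash
python3 -c "
from h import *
plan(.445,.011,.115,0)"
```

```text
t 4.9 pos [0.4474 0.2718 0.1194] A 0.002 j6 0.35 open 0.298 F [-0.    0.41 -2.59] fp 40.31
shift cm [-26.08  -0.3    0.45] turn [-0.0006  0.0002  0.0021]
```

Emit:
send_rows --series '[[[-5, 0, 0, 0, 0, 0, -0.8], [-6, 0, 0, 0, 0, 0, -0.8], [-6, 0, 0, 0, 0, 0, -0.8], [-6, 0, 0, 0, 0, 0, -0.8], [-3.1, 0, 0, 0, 0, 0, -0.8], [0, -0.1, 3, 0, 0, 0, -0.8], [0, 0, 2, 0, 0, 0, -0.8], [0, 0, 0.8, 0, 0, 0, -0.8], [0, 0, 0.4, 0, 0, 0, -0.8]]]'

```text
time: 6.02
eef_pos: [0.447, 0.0111, 0.0573]
tcp_rot: [0.707, 0.708, -0.0, -0.0]
contact_force: [-0.6, -0.4, -2.6]
opening: 0.299
finger_force: 40.3
```

```bash
python3 - <<'E'
from h import *
plan(.445,.011,.0515,0)
s=snap('side','s2')['img'][170:290,190:350]
cv2.imwrite('pics/s2c.png',cv2.resize(s,None,fx=5,fy=5,interpolation=cv2.INTER_CUBIC)[...,::-1])
E
```

```text
t 6.03 pos [0.447  0.0111 0.0573] A 0.002 j6 -0.204 open 0.299 F [-0.56 -0.38 -2.64] fp 40.31
shift cm [-0.01 -0.2   0.58] turn [-0.      0.      0.0015]
```

View pics/s2c.png

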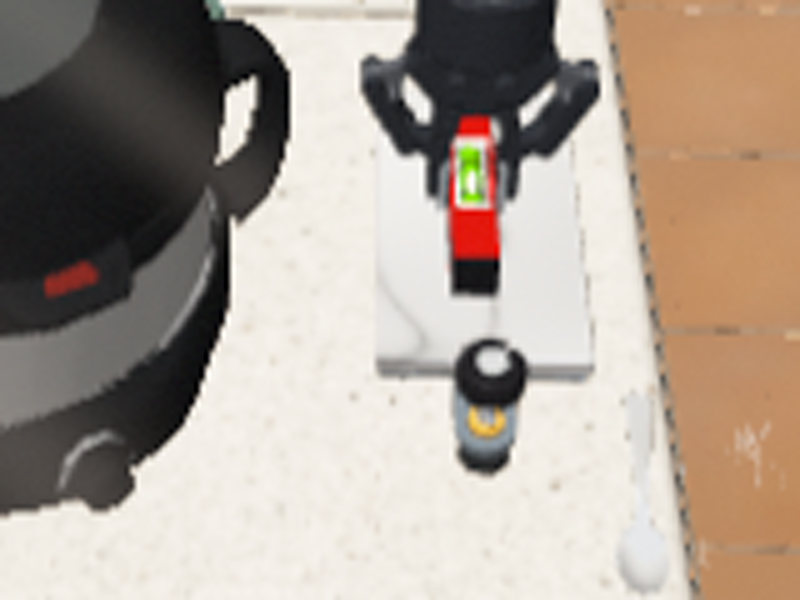

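The level is held lengthwise over the slab, at crop (475,200). The wheel is at crop (490,372) with its bracket below it. I'll lower the level, let go and rise.

Emit:
send_rows --series '[[[0, 0, 0.3, 0, 0, 0, -0.8], [0, 0, 0.3, 0, 0, 0, -0.8], [0, 0, 0, 0, 0, 0, -0.8], [0, 0, 0, 0, 0, 0, 0], [0, 0, 0, 0, 0, 0, 0.1], [0, 0, 0, 0, 0, 0, 0.1], [0, 0, -2, 0, 0, 0, 0.1], [0, 0, -4, 0, 0, 0, 0.1], [0, 0, -2, 0, 0, 0, 0.1], [0, 0, 0, 0, 0, 0, 0.1]]]'

```text
time: 7.32
eef_pos: [0.4484, 0.0107, 0.1333]
tcp_rot: [0.707, 0.707, 0.001, 0.002]
contact_force: [0.3, -0.4, -0.4]
opening: 0.549
finger_force: 0.0
```

```bash
python3 -c "
from h import *
plan(.4425,.149,.13,2.1)"
```

```text
t 7.33 pos [0.4484 0.0107 0.1333] A 0.0 j6 -0.203 open 0.549 F [ 0.26 -0.44 -0.44] fp 0.0
shift cm [13.83 -0.6   0.31] turn [ 1.8000e-03  5.5000e-03 -2.0999e+00]
```

Emit:
send_rows --series '[[[4.5, -0.2, 0, 0, 0, 0, 0.3], [4.5, -0.2, 0, 0, 0, 0, 0.3], [4.8, -0.2, 0, 0, 0, 0, 0.3], [0, 0, 0, 0, 0, -0.18, 0.3], [0, 0, 0, 0, 0, -0.18, 0.3], [0, 0, 0, 0, 0, -0.18, 0.3], [0, 0, 0, 0, 0, -0.18, 0.3], [0, 0, 0, 0, 0, -0.18, 0.3], [0, 0, 0, 0, 0, -0.18, 0.3], [0, 0, 0, 0, 0, -0.18, 0.3]]]'

```text
time: 8.57
eef_pos: [0.44, 0.1488, 0.1296]
tcp_rot: [0.152, 0.988, -0.0, -0.001]
contact_force: [-1.0, 0.0, -0.9]
opening: 0.649
finger_force: 0.0
```

Emit:
send_rows --series '[[[0, 0, 0, 0, 0, -0.18, 0.3], [0, 0, 0, 0, 0, -0.18, 0.3], [0, 0, 0, 0, 0, -0.18, 0.3], [0, 0, 0, 0, 0, -0.18, 0.3], [0, 0, 0, 0, 0, -0.12, 0.3], [0, 0, 0, 0, 0, 0, 0.3], [0, 0, 0, 0, 0, 0, 0.3]]]'

```text
time: 9.45
eef_pos: [0.4405, 0.1489, 0.1305]
tcp_rot: [-0.261, 0.965, 0.0, -0.001]
contact_force: [-0.8, -1.1, -0.2]
opening: 0.653
finger_force: 0.0
```

```bash
python3 - <<'E'
from h import *
plan(.4425,.149,.052,2.1)
s=ctrl.read_camera('side')['img'][180:260,240:340]; t=ctrl.read_camera('top')['img'][195:260,160:275]
a=cv2.resize(s,(500,400),interpolation=cv2.INTER_CUBIC); b=cv2.resize(t,(300,170),interpolation=cv2.INTER_CUBIC)
o=np.zeros((400,800,3),np.uint8); o[:,:500]=a;o[:170,500:]=b
cv2.imwrite('pics/s3.png',o[...,::-1])
E
```

```text
t 9.45 pos [0.4405 0.1489 0.1305] A 2.098 j6 -1.991 open 0.653 F [-0.84 -1.13 -0.23] fp 0.0
shift cm [-0.19 -0.1   7.85] turn [ 0.0006 -0.0013 -0.0018]
```

View pics/s3.png

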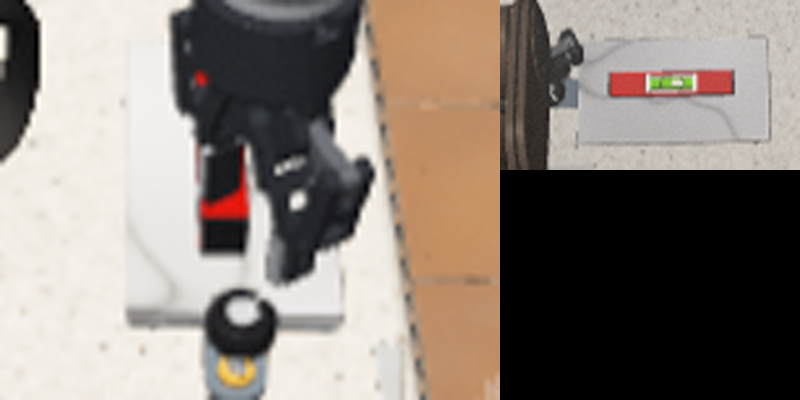

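The level lies along the slab. In the top inset the bubble is right of centre, at (680,83) against the vial middle at (670,83), and the level stays visible while the arm is at the wheel. I'll go down and grip the wheel.

Emit:
send_rows --series '[[[-0.2, -0.1, 3, 0, 0, 0, 0.3], [0, 0, 2.5, 0, 0, 0, 0.3], [0, 0, 1.3, 0, 0, 0, 0.3], [0, 0, 1, 0, 0, 0, 0.3], [0, 0, 0, 0, 0, 0, 0.3], [0, 0, 0, 0, 0, 0, -0.4], [0, 0, 0, 0, 0, 0, -0.4], [0, 0, 0, 0, 0, 0, -0.4]]]' --force 35

```text
time: 10.55
eef_pos: [0.443, 0.1508, 0.0546]
tcp_rot: [-0.261, 0.965, 0.002, 0.0]
contact_force: [-3.4, 5.5, 4.8]
opening: 0.405
finger_force: 35.0
```

```bash
cat >> h.py <<'E'
def bubble(save=None):
    """bubble offset in mm along world -y (towards fixed feet) from vial middle, top camera"""
    c=ctrl.read_camera('top'); z=.073
    # warp to a metric patch in world coords: cols along -y, rows along -x, 0.25 mm/px
    ys=.061-np.arange(0,440)*.00025; xs=.475-np.arange(0,260)*.00025
    X=np.stack(np.meshgrid(ys,xs),-1); P=np.concatenate([X[...,1:],X[...,:1],np.full(X.shape[:2]+(1,),z)],-1)
    q=P@np.array(c['R']).T+np.array(c['t']); mx=(c['fx']*q[...,0]/q[...,2]+c['cx']).astype(np.float32); my=(c['fy']*q[...,1]/q[...,2]+c['cy']).astype(np.float32)
    W=cv2.remap(c['img'],mx,my,cv2.INTER_CUBIC)
    H=cv2.cvtColor(W,cv2.COLOR_RGB2HSV)
    g=(H[...,0]>25)&(H[...,0]<70)&(H[...,1]>110)
    if save: cv2.imwrite(f'pics/{save}.png',W[...,::-1])
    r=np.argwhere(g); r0=int(np.median(r[:,0])); 
    band=W[r0-8:r0+9].astype(float).mean(0)
    return W,r0,band,(.061-np.percentile(r[:,1],[2,98])*.00025)
E
python3 - <<'E'
from h import *
plan(.4425,.149,.052,2.1)
W,r0,b,e=bubble(); print(r0,e); 
for i in range(60,360,6): print(i,b[i].round().astype(int).tolist(),end=' ')
cv2.imwrite('pics/b1.png',cv2.resize(W,None,fx=1.8,fy=1.8)[...,::-1])
E
```

```text
t 10.55 pos [0.443  0.1508 0.0546] A 2.098 j6 -1.993 open 0.405 F [-3.43  5.46  4.75] fp 34.96
shift cm [ 0.13 -0.13  0.26] turn [ 0.0036  0.001  -0.0016]
110 [ 0.0325 -0.0125]
60 [194, 67, 65] 66 [197, 63, 61] 72 [196, 63, 60] 78 [177, 57, 52] 84 [172, 81, 76] 90 [207, 166, 172] 96 [235, 239, 239] 102 [222, 243, 212] 108 [184, 217, 138] 114 [150, 202, 87] 120 [122, 191, 50] 126 [120, 192, 48] 132 [126, 196, 53] 138 [131, 205, 52] 144 [124, 189, 52] 150 [102, 143, 54] 156 [95, 128, 56] 162 [111, 163, 55] 168 [125, 193, 54] 174 [128, 195, 54] 180 [127, 196, 53] 186 [124, 195, 50] 192 [129, 194, 60] 198 [139, 192, 73] 204 [167, 199, 120] 210 [199, 211, 175] 216 [218, 217, 204] 222 [215, 215, 196] 228 [215, 217, 194] 234 [216, 221, 194] 240 [221, 220, 202] 246 [222, 215, 208] 252 [182, 191, 161] 258 [135, 169, 99] 264 [117, 172, 61] 270 [127, 191, 56] 276 [124, 195, 46] 282 [124, 194, 47] 288 [127, 196, 49] 294 [145, 204, 74] 300 [193, 229, 162] 306 [233, 239, 234] 312 [230, 204, 211] 318 [208, 149, 144] 324 [198, 103, 99] 330 [192, 72, 69] 336 [192, 63, 59] 342 [193, 67, 62] 348 [194, 69, 64] 354 [193, 70, 66]
```

View pics/b1.png

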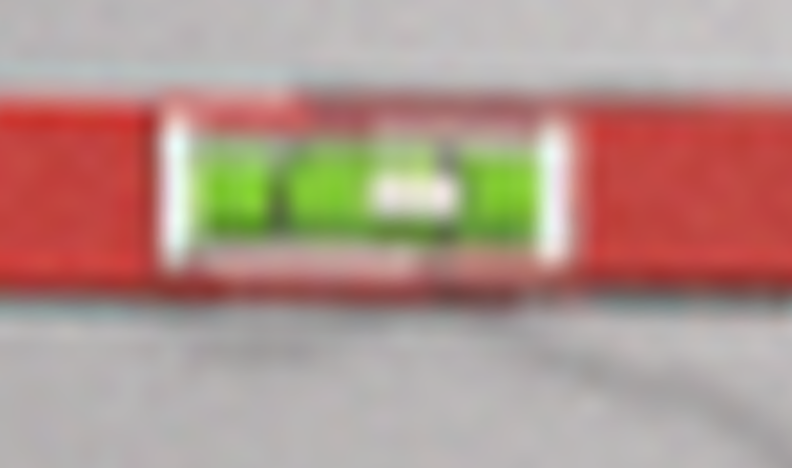

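The rings are at patch px 155 and 248, so the middle is 202. The bubble is centred near 230, so its offset is about 7–8 mm, fixed-feet end high. I'll relieve the side and vertical load on the wheel, then turn it 2.3 rad clockwise.

Emit:
send_rows --series '[[[0, 0.13, -0.2, 0, 0, 0, -0.4], [0, 0, 0, 0, 0, 0.1, -0.4], [0, 0, 0, 0, 0, 0.15, -0.4], [0, 0, 0, 0, 0, 0.15, -0.4], [0, 0, 0, 0, 0, 0.15, -0.4], [0, 0, 0, 0, 0, 0.15, -0.4], [0, 0, 0, 0, 0, 0.15, -0.4], [0, 0, 0, 0, 0, 0.15, -0.4], [0, 0, 0, 0, 0, 0, -0.4]]]'

```text
time: 11.72
eef_pos: [0.4429, 0.1497, 0.0548]
tcp_rot: [0.232, 0.973, -0.0, 0.001]
contact_force: [3.9, -1.7, -9.1]
opening: 0.405
finger_force: 37.3
```

```bash
cat >> h.py <<'E'
def bub():
    W,r0,b,e=bubble(); B=b[:,2]; bl=(B-55)/(200-55)
    g=b[:,1]-0*B
    f=[i for i in range(85,125)]; ends=[]
    m=np.where(bl[110:298]>.5)[0]+110   # white-ish inside the vial
    L,Rr=m.min(),m.max()
    red=np.where((b[:,1]<100))[0]; l=red[red<150].max(); r=red[red>260].min()
    mid=(l+r)/2
    print('bubble edges',L,Rr,'frame',l,r,'offset mm',round(((L+Rr)/2-mid)*.25,2), 'gdip',[int(i) for i in range(120,290) if b[i,1]<150])
E
python3 - <<'E'
from h import *
plan(.443,.149,.052); bub()
E
```

```text
t 11.72 pos [0.4429 0.1497 0.0548] A 1.102 j6 -0.992 open 0.405 F [ 3.87 -1.68 -9.09] fp 37.33
shift cm [-0.04 -0.06  0.28] turn [ 0.0001  0.0019 -0.    ]
bubble edges 196 252 frame 85 325 offset mm 4.75 gdip [157, 158, 159, 160, 161, 162, 163, 164, 165, 166]
```

Emit:
send_rows --series '[[[0, 0, 0.13, 0, 0, 0.15, -0.4], [0, 0, 0, 0, 0, 0.15, -0.4], [0, 0, 0, 0, 0, 0.15, -0.4], [0, 0, 0, 0, 0, 0.15, -0.4], [0, 0, 0, 0, 0, 0.15, -0.4], [0, 0, 0, 0, 0, 0.15, -0.4], [0, 0, 0, 0, 0, 0.15, -0.4], [0, 0, 0, 0, 0, 0.15, -0.4], [0, 0, 0, 0, 0, 0.15, -0.4], [0, 0, 0, 0, 0, 0, -0.4]]]'

```text
time: 13.02
eef_pos: [0.4417, 0.1491, 0.0547]
tcp_rot: [0.789, 0.615, -0.002, 0.0]
contact_force: [-3.6, -5.0, 1.2]
opening: 0.405
finger_force: 38.3
```

Emit:
send_rows --series '[[[0, 0, 0, 0, 0, 0, -0.4], [0, 0, 0, 0, 0, 0, -0.4], [0, 0, 0, 0, 0, 0, -0.4], [0, 0, 0, 0, 0, 0, -0.4], [0, 0, 0, 0, 0, 0, -0.4], [0, 0, 0, 0, 0, 0, -0.4], [0, 0, 0, 0, 0, 0, -0.4], [0, 0, 0, 0, 0, 0, -0.4], [0, 0, 0, 0, 0, 0, -0.4], [0, 0, 0, 0, 0, 0, -0.4]]]'

```text
time: 14.28
eef_pos: [0.4417, 0.1491, 0.0547]
tcp_rot: [0.789, 0.615, -0.002, 0.0]
contact_force: [-3.3, -5.3, 2.2]
opening: 0.4
finger_force: 38.3
```

```bash
python3 - <<'E'
from h import *
plan(.443,.149,.052); bub()
E
```

```text
t 14.28 pos [0.4417 0.1491 0.0547] A -0.246 j6 0.357 open 0.4 F [-3.34 -5.25  2.21] fp 38.35
shift cm [0.02 0.13 0.27] turn [-0.0023  0.004   0.    ]
bubble edges 182 231 frame 85 325 offset mm 0.38 gdip [157, 158, 159, 160, 161, 162, 163, 164, 165, 240, 241, 242, 243, 244, 245, 246, 247, 248, 249, 250, 251, 252, 253]
```

Emit:
send_rows --series '[[[0, 0, 0, 0, 0, 0.15, -0.4], [0, 0, 0, 0, 0, 0.15, -0.4], [0, 0, 0, 0, 0, 0.1, -0.4], [0, 0, 0, 0, 0, 0, -0.4], [0, 0, 0, 0, 0, 0, 0.3], [0, 0, 0, 0, 0, 0, 0.3], [0, 0, 0, 0, 0, 0, 0.3], [0, 0, -1.5, 0, 0, 0, 0.3], [0, 0, -4, 0, 0, 0, 0.3], [0, 0, -2.5, 0, 0, 0, 0.3]]]'

```text
time: 15.58
eef_pos: [0.4436, 0.1504, 0.137]
tcp_rot: [0.896, 0.444, 0.002, 0.001]
contact_force: [0.5, 0.5, 0.0]
opening: 0.647
finger_force: 0.0
```

Emit:
send_rows --series '[[[0, 0, 0, 0, 0, 0, 0.3], [0, 0, 0, 0, 0, 0, 0.3], [0, 0, 0, 0, 0, 0, 0.3], [0, 0, 0, 0, 0, 0, 0.3], [0, 0, 0, 0, 0, 0, 0.3], [0, 0, 0, 0, 0, 0, 0.3], [0, 0, 0, 0, 0, 0, 0.3], [0, 0, 0, 0, 0, 0, 0.3], [0, 0, 0, 0, 0, 0, 0.3], [0, 0, 0, 0, 0, 0, 0.3]]]'

```text
time: 16.82
eef_pos: [0.4426, 0.1503, 0.1341]
tcp_rot: [0.896, 0.444, 0.0, 0.0]
contact_force: [-0.8, 0.1, -0.2]
opening: 0.653
finger_force: 0.0
```

```bash
python3 - <<'E'
from h import *
bub()
W,r0,b,e=bubble(); print('level row x',.475-r0*.00025)
cv2.imwrite('pics/b2.png',cv2.resize(W,None,fx=1.8,fy=1.8)[...,::-1])
plan(.448,-.03,.13,0)
E
```

```text
bubble edges 172 227 frame 84 326 offset mm -1.38 gdip [159, 160, 161, 162, 163, 164, 243, 244, 245, 246, 247, 248, 249, 250, 251, 252, 253]
level row x 0.44775
t 16.93 pos [0.4425 0.1503 0.134 ] A -0.65 j6 0.76 open 0.648 F [ 0.01 -0.56 -0.31] fp 0.0
shift cm [-14.02  11.34   0.4 ] turn [ 0.   -0.   -0.65]
```

View pics/b2.png

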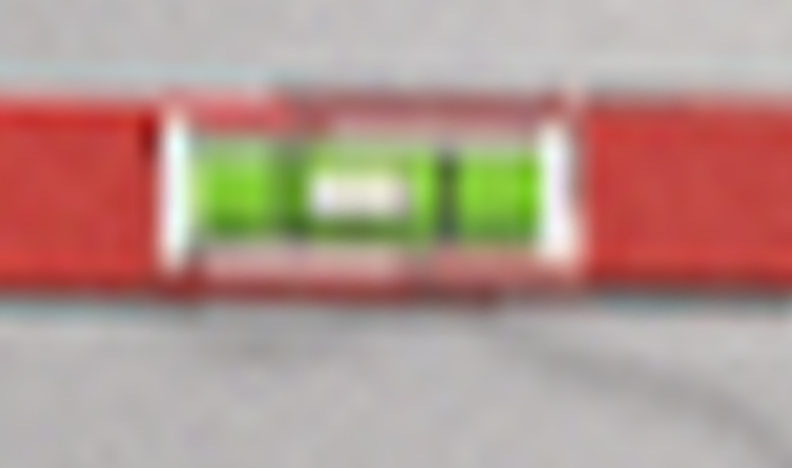

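The bubble rests between its rings: bubble at 309–404 in the picture, rings at 288 and 446, so an offset of about −1.4 mm and rising to about 0 once loaded. Next is to shut the gripper and press on the level's flat end on the wheel side.

```bash
python3 - <<'E'
from h import *
plan(.4478,.057,.134,-1.57)
E
```

```text
t 16.93 pos [0.4425 0.1503 0.134 ] A -0.65 j6 0.76 open 0.648 F [ 0.01 -0.56 -0.31] fp 0.0
shift cm [-7.11  6.06  0.  ] turn [-0.0e+00 -1.0e-04  9.2e-01]
```

Emit:
send_rows --series '[[[-2.4, 2.0, 0, 0, 0, 0, -1], [-2.4, 2.0, 0, 0, 0, 0, -1], [-2.3, 2.06, 0, 0, 0, 0, -1], [0, 0, 0, 0, 0, 0.18, -1], [0, 0, 0, 0, 0, 0.18, -1], [0, 0, 0, 0, 0, 0.18, -1], [0, 0, 0, 0, 0, 0.18, -1], [0, 0, 2, 0, 0, 0.18, -1], [0, 0, 2, 0, 0, 0.02, -1], [0, 0, 0, 0, 0, 0, -1]]]'

```text
time: 18.18
eef_pos: [0.4464, 0.0572, 0.0925]
tcp_rot: [1.0, 0.001, -0.002, -0.0]
contact_force: [-0.1, -0.1, -0.7]
opening: 0.006
finger_force: 0.0
```

```bash
python3 - <<'E'
from h import *
plan(.4478,.057,.075,-1.57); bub()
E
```

```text
t 18.18 pos [0.4464 0.0572 0.0925] A -1.57 j6 1.471 open 0.006 F [-0.08 -0.12 -0.66] fp 0.0
shift cm [0.15 0.02 1.75] turn [-0.0004  0.004   0.0003]Traceback (most recent call last):
  File "<stdin>", line 2, in <module>
  File "h.py", line 38, in bub
    L,Rr=m.min(),m.max()
         ~~~~~^^
    return umr_minimum(a, axis, None, out, keepdims, initial, where)
ValueError: zero-size array to reduction operation minimum which has no identity
```

At this end the gripper hides the vial. I'll press at the fixed-feet end instead, where the side camera can see the vial in front of the gripper.

Emit:
send_rows --series '[[[0.15, 3, 0, 0, 0, 0, -1], [0, 4, 0, 0, 0, 0, -1], [0, 2.4, 0, 0, 0, 0, -1], [0, 0, 1, 0, 0, 0, -1], [0, 0, 0.4, 0, 0, 0, -1], [0, 0, 0, 0, 0, 0, -1]]]'

```text
time: 18.98
eef_pos: [0.4489, -0.036, 0.0795]
tcp_rot: [1.0, 0.001, -0.001, -0.0]
contact_force: [-0.5, 0.3, 0.2]
opening: 0.0
finger_force: 0.0
```

Emit:
send_rows --series '[[[0, 0, 0.15, 0, 0, 0, -1], [0, 0, 0.15, 0, 0, 0, -1], [0, 0, 0, 0, 0, 0, -1]]]'

```text
time: 19.35
eef_pos: [0.4493, -0.0367, 0.0769]
tcp_rot: [1.0, 0.001, -0.0, -0.0]
contact_force: [-0.4, 0.1, -0.2]
opening: 0.0
finger_force: 0.0
```

Emit:
send_rows --series '[[[0, 0, 0.1, 0, 0, 0, -1], [0, 0, 0, 0, 0, 0, -1], [0, 0, 0, 0, 0, 0, -1]]]'

```text
time: 19.73
eef_pos: [0.4494, -0.037, 0.0761]
tcp_rot: [1.0, 0.0, 0.0, 0.0]
contact_force: [-0.7, 0.1, 0.1]
opening: 0.004
finger_force: 0.0
```

Emit:
send_rows --series '[[[0, 0, 0.1, 0, 0, 0, -1], [0, 0, 0.05, 0, 0, 0, -1], [0, 0, 0, 0, 0, 0, -1]]]'

```text
time: 20.1
eef_pos: [0.4496, -0.037, 0.075]
tcp_rot: [1.0, 0.0, -0.0, 0.0]
contact_force: [-1.3, 0.1, 4.4]
opening: 0.002
finger_force: 2.5
```

Emit:
send_rows --series '[[[0, 0, 0.1, 0, 0, 0, -1], [0, 0, 0, 0, 0, 0, -1], [0, 0, 0, 0, 0, 0, -1]]]'

```text
time: 20.48
eef_pos: [0.4497, -0.037, 0.075]
tcp_rot: [1.0, 0.001, -0.0, -0.0]
contact_force: [-4.1, 1.1, 11.3]
opening: 0.002
finger_force: 5.4
```

Pressing at about 11 N. I'll let the bubble settle and then check it.

Emit:
send_rows --series '[[[0, 0, 0, 0, 0, 0, -1], [0, 0, 0, 0, 0, 0, -1], [0, 0, 0, 0, 0, 0, -1], [0, 0, 0, 0, 0, 0, -1], [0, 0, 0, 0, 0, 0, -1], [0, 0, 0, 0, 0, 0, -1], [0, 0, 0, 0, 0, 0, -1], [0, 0, 0, 0, 0, 0, -1], [0, 0, 0, 0, 0, 0, -1], [0, 0, 0, 0, 0, 0, -1]]]'

```text
time: 21.72
eef_pos: [0.4497, -0.037, 0.075]
tcp_rot: [1.0, 0.001, -0.0, 0.0]
contact_force: [-4.5, 2.3, 11.4]
opening: 0.001
finger_force: 5.4
```

Emit:
send_rows --series '[[[0, 0, 0, 0, 0, 0, -1], [0, 0, 0, 0, 0, 0, -1], [0, 0, 0, 0, 0, 0, -1], [0, 0, 0, 0, 0, 0, -1], [0, 0, 0, 0, 0, 0, -1], [0, 0, 0, 0, 0, 0, -1], [0, 0, 0, 0, 0, 0, -1], [0, 0, 0, 0, 0, 0, -1]]]'

```text
time: 22.72
eef_pos: [0.4497, -0.037, 0.075]
tcp_rot: [1.0, 0.001, -0.0, 0.0]
contact_force: [-5.0, 1.0, 11.3]
opening: 0.001
finger_force: 5.4
```

```bash
python3 - <<'E'
from h import *
plan(.4478,-.037,.075,-1.57)
s=ctrl.read_camera('side')['img'][185:245,250:325]
t=ctrl.read_camera('top')['img'][200:255,175:265]
o=np.zeros((400,800,3),np.uint8); o[:,:500]=cv2.resize(s,(500,400),interpolation=cv2.INTER_CUBIC); o[:180,500:]=cv2.resize(t,(300,180),interpolation=cv2.INTER_CUBIC)
cv2.imwrite('pics/f.png',o[...,::-1])
E
```

```text
t 22.73 pos [ 0.4497 -0.037   0.075 ] A -1.57 j6 1.262 open 0.001 F [-4.96  1.04 11.34] fp 5.42
shift cm [-0.19 -0.   -0.  ] turn [0.     0.0004 0.0003]
```

View pics/f.png

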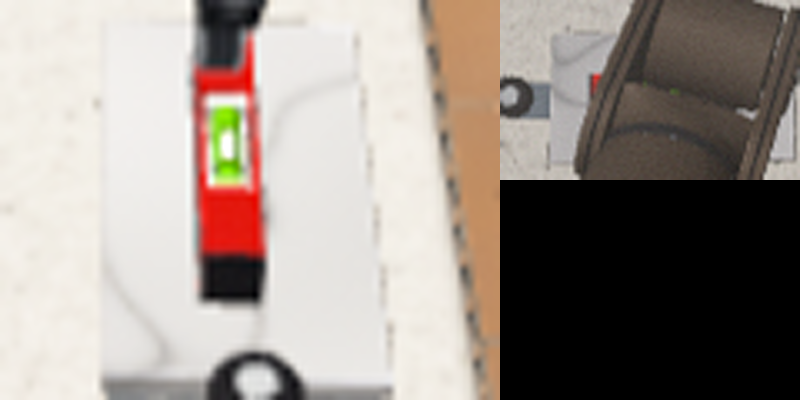

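The level is pressed and straight. In the side view the vial frame spans rows 95–190 and the bubble rows 132–162, slightly towards the wheel end. I'll measure it metrically.

```bash
python3 - <<'E'
from h import *
s=ctrl.read_camera('side'); ys=np.arange(-.035,.055,.00025); acc=[]
# find column of vial: use green centroid
H=cv2.cvtColor(s['img'],cv2.COLOR_RGB2HSV); m=(H[...,0]>25)&(H[...,0]<70)&(H[...,1]>110)&(H[...,2]>100); m[:185]=0;m[245:]=0;m[:,:250]=0;m[:,325:]=0
p=np.argwhere(m); v,u=p.mean(0); x=px2w(s,u,v,.073); print('vial ctr',x, len(p))
for dx in np.arange(-.003,.0031,.001):
    q=np.array([w2px(s,(x[0]+dx,y,.073)) for y in ys],np.float32)
    acc.append(cv2.remap(s['img'],q[None,:,0].copy(),q[None,:,1].copy(),cv2.INTER_CUBIC)[0].astype(float))
b=np.mean(acc,0)
for i in range(0,len(ys),6): print(round(ys[i]*1e3,1),b[i].round().astype(int).tolist(),end=' ')
E
```

```text
vial ctr [0.44728988 0.01356577 0.073     ] 34
-35.0 [140, 54, 54] -33.5 [177, 55, 53] -32.0 [200, 53, 50] -30.5 [220, 47, 43] -29.0 [231, 36, 30] -27.5 [229, 25, 17] -26.0 [225, 22, 13] -24.5 [218, 22, 14] -23.0 [210, 32, 26] -21.5 [208, 68, 63] -20.0 [213, 119, 115] -18.5 [222, 171, 166] -17.0 [231, 219, 213] -15.5 [243, 240, 242] -14.0 [246, 244, 241] -12.5 [228, 246, 202] -11.0 [195, 239, 134] -9.5 [162, 229, 63] -8.0 [142, 227, 19] -6.5 [140, 230, 10] -5.0 [141, 232, 7] -3.5 [133, 228, 3] -2.0 [127, 223, 2] -0.5 [128, 217, 5] 1.0 [134, 214, 30] 2.5 [147, 213, 62] 4.0 [168, 218, 106] 5.5 [192, 229, 142] 7.0 [211, 239, 169] 8.5 [225, 245, 198] 10.0 [228, 246, 206] 11.5 [227, 244, 208] 13.0 [230, 245, 215] 14.5 [230, 245, 215] 16.0 [228, 244, 211] 17.5 [228, 243, 209] 19.0 [223, 239, 199] 20.5 [197, 225, 154] 22.0 [156, 204, 87] 23.5 [118, 186, 23] 25.0 [100, 186, 4] 26.5 [108, 200, 3] 28.0 [126, 219, 5] 29.5 [140, 230, 25] 31.0 [153, 233, 59] 32.5 [176, 234, 94] 34.0 [201, 239, 118] 35.5 [221, 232, 127] 37.0 [238, 191, 122] 38.5 [241, 139, 103] 40.0 [239, 84, 74] 41.5 [236, 46, 47] 43.0 [231, 33, 26] 44.5 [227, 21, 11] 46.0 [227, 19, 9] 47.5 [228, 23, 14] 49.0 [228, 23, 12] 50.5 [227, 22, 10] 52.0 [227, 22, 9] 53.5 [227, 23, 10]
```

Measured against the rings, which sit recessed at about 1 and 25 mm in the side view, the bubble spans 4 to 22 mm. That puts it centred to within about 1 mm, which agrees with the earlier top-view reading plus the load effect. Force is steady at 11 N, so I'll hand in.

```bash
python3 -c "
from plant import ctrl
print(ctrl.sign_off())"
```

```text
the job is handed in; nothing more can be done
None
```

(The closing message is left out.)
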